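Fetch the fuse box from behind the bottles

TASK

The small fuse box at the back of the grey steel stand is hemmed in by a large bottle, a small bottle and a solder spool. First stand all three, upright, in the long aluminium tray and leave the fuse box alone meanwhile; once all three stand there, move the fuse box to the middle of the cork pad, and then put the three back upright on the stand, each on the very spot where it stood at the start. Leave the roll of tape and the screwdriver where they are.

Things in the scene. Friction and masses are not known exactly. Their poses are not given: they have to be found in the camera images.
- stand: Fixed grey steel tray 166 (x) x 192 (y) mm, floor 6 mm and 3 mm-thick lip 20 mm above the bench. Origin: centre of its underside; x to its back, y to its left. Ring marks 66 mm across at x, y = (34, 56), (34, -56), (-41, 0) mm: the bays; each holds one of the two bottles or the spool, within 4 mm of its centre, in any arrangement. Fuse box at about (34, 0), long side along x.
- tray: Fixed long shallow aluminium tray for parking, 250 (its x) x 110 (its y) mm, lip 3 mm thick and 10 mm above the bench, floor 3 mm above the bench. Origin: centre of its underside on the bench; x along its long side.
- pad: Fixed flat cork pad 90 (its x) x 110 (its y) mm, 5 mm thick. Origin: centre of its underside on the bench, z up.
- fuse_box: Small lidded pale plastic box, 41 (its x) x 61 (its y) x 30 mm high, lid fixed, 50 g. Origin: centre of its underside, z up.
- ipa_bottle: Large white round bottle with a blue cap and blue band, 60 mm diameter, straight-sided up to 94 mm, 136 mm high over the cap (cap 32 mm diameter), about 0.34 kg. Origin: centre of its underside, z up.
- flux_bottle: Small round bottle with a black cap and thin dispensing needle, 33 mm diameter, straight-sided up to 52 mm, shoulder to 67 mm, 94 mm high with the needle, about 60 g. Origin: centre of its underside, z up.
- spool_c: Spool of solder wire with plain pale grey flanges, standing upright, 53 mm diameter over the flanges, 58 mm high, about 0.48 kg; solid to grip as a 53 mm cylinder. Origin: centre of its underside, z up.
- kapton_tape: Bystander: loose roll of amber tape lying flat, 68 mm diameter, 12 mm high. Origin: centre of its underside.
- screwdriver_b: Bystander: loose small screwdriver with a yellow handle, 134 mm long, 13 mm thick, lying towards the back of the bench. Origin: centre of its underside.
There are look-alikes about, which are no part of the job. Leave any blue look-alike of the fuse_box alone. What is shaped like the flux_bottle but blue is not meant.

How it is judged:
By the outcome, as a careful person would: the job done as asked, in the order asked, and still so for the second after the job is handed in, with the robot touching nothing.
It also fails if it takes over 147 s, if anything falls off the work surface, if the arm or the gripper's body presses on something with over 40 N, if the wrist force passes 120 N, or if a joint passes its speed limit or range.

ROBOT

A 6-joint arm with a two-finger parallel gripper is mounted at the origin on a cart in front of the work surface, level with it; the furniture and walls round the work are solid. World frame = base frame: x ahead of the robot, y to its left, z up, the work surface at z = 0. Lengths are in m, angles in rad, forces in N, time in s.
With the tool pointing down it reaches from about 0.375 to 0.9 m from the base axis. Payload 3.1 kg.
Tool frame: the origin (TCP) lies midway between the tips of the shut fingers; the grasp point (between the pads) lies robot.grip_depth behind it (robot.grip_depth is the distance from the TCP to the grasp point, in m); z points along the fingers, y is the line along which they close (so a half turn about z gives the same grasp; the last joint's range is limited). The gripper opens to 87 mm and grips with 3 to 60 N. Pads are 19 mm wide; open, the fingers measure 117 mm over their backs; the gripper's body (75 mm by 190 mm) begins 51 mm behind the grasp point.
Start: joints at [-1.375, 0.527, 1.433, -0, 1.181, -0.178], TCP at [0.228, -0.582, 0.223] pointing down, gripper open.
Joint ranges: [-3.08, 3.08], [-0.75, 2.2], [0.22, 2.44], [-1.43, 4.57], [0, 2.65], [-2.85, 2.85]. Speed limits (rad/s): [2.79, 2.79, 3.14, 3.14, 3.14, 3.14].

INTERFACE

Orientations are given as a unit quaternion [x, y, z, w].
In Python, from rig import robot gives the robot as it stands.
- The arm moves only by the tool creep_tool, called after "Call:" by a JSON object that holds its "fn" and its "kwargs", one argument or row to a line. Schema: {"type":"object","properties":{"steps":{"type":"object","properties":{"deltas":{"type":"array","items":{"type":"array","items":{"type":"number"},"minItems":4,"maxItems":4},"minItems":1,"maxItems":20}},"additionalProperties":false,"required":["deltas"]},"finger_gap":{"type":"number"},"force":{"type":"number"},"only":{"type":"string"},"quiet":{"type":"boolean"},"lines":{"type":"string"}},"required":["steps"],"additionalProperties":false}. steps is an object whose key "deltas" holds a list of rows, 1 to 20 of them, each of 4 numbers: dx, dy, dz in m, then a turn about the tool's z in rad; each row shifts and turns the commanded pose from where the row before left it, along the tool's axes as they then stand; what a row does not reach is not made up. A row lasts 1/12 s, in which the tool goes at most 0.0417 m and 0.125 rad, less where a joint would pass 70% of its speed; a pose out of reach is approached as far as the arm can. finger_gap is the finger opening in m, set as the call begins (left out keeps the last). The fingers move at their own pace and stop on an object; force is the grip in N (left out, the last holds). Time passes only in rows, so rows that do not move let the fingers close. The tool returns the time, the measured TCP pose, the force, the opening and the grip force at its end. only (a regular expression) keeps the lines of the reply that match it, lines (a string "A,B") keeps lines A to B, and quiet returns only ok. Input that does not fit is refused with a message, and nothing moves.
- robot.get_obs(): the state, without advancing time (a new reading comes with each control period).
- robot.camera(name): name is "side" or "top" or "wrist"; returns a dict with "img" (400x640x3 uint8, red, green, blue), "fx", "fy", "cx", "cy" (pixels), "k1" (the pictures are not rectified: a ray, as slopes to the right and down, at radius r is drawn at 1 + k1 r^2 times it, then the intrinsics apply), "xyz" and "attitude" of the camera in the world. Camera axes: x right, y down, z forward; pixel columns grow to the right and rows downward; lengths in m; the calibration is good to about 2 mm. A picture is of the moment at which its call begins. There is no depth.
- robot.hand_in(): hands the job in; it is judged then, once.
The state is a dict: "time": time; "q": joint angles; "joint_velocities": joint speeds; "joint_torque": joint torques, N m; "position": TCP position; "tool_rot": TCP orientation; "ft_force": force on the tool from outside, world axes, zero at the start; "moment": the same for the moment, N m; "grip_width": finger opening in m; "grip_force": force on a finger pad.
Only numpy, scipy, OpenCV 4.12 (cv2) and the standard library are available. Lean on these libraries where they do the work, as an engineer would, in place of code of your own. Each camera call takes 0.05 s, during which the arm holds its last target. There are 200 camera calls.

## Working session

There is one attempt and no reset: what is moved stays moved. The work goes in short steps, Python scripts to look and compute and a tool call to move; the robot and the scene stay as the last step left them, time stands still between calls to the robot, and variables do not carry over. Pictures are saved under pics/ and viewed, at most 14 in all, crops included, and the job is handed in when it is done.

```bash
ls; mkdir -p pics
```

Run:
```python
from rig import robot
import cv2
print(robot.grip_depth, robot.get_obs())
for n in("top","side"):
    c=robot.camera(n); print({k:v for k,v in c.items() if k!="img"})
    cv2.imwrite(f"pics/{n}0.png",c["img"][:,:,::-1])
```

```text
pics
0.0187 {'time': 0.0, 'q': array([-1.37552782e+00,  5.28453055e-01,  1.43392828e+00,  7.63693089e-06,
        1.18138437e+00, -1.78505823e-01]), 'joint_velocities': array([-0.00061788,  0.00078278, -0.00127365, -0.00122813, -0.00045799,
        0.00021866]), 'joint_torque': array([-3.57984318e-04, -4.40045500e+01, -1.76592225e+01,  6.30501215e-02,
        5.81917330e-02, -1.73940371e-04]), 'position': array([ 0.22808684, -0.58109603,  0.22157143]), 'tool_rot': array([ 9.82587053e-01,  1.85799630e-01, -5.57554758e-06, -1.08651671e-03]), 'ft_force': array([-0.27856482, -1.36282172, -0.13917504]), 'moment': array([-0.02552019,  0.00869159,  0.0095054 ]), 'grip_force': 0.0, 'grip_width': 0.08699735492564269}
{'fx': 497.3961955124414, 'fy': 497.3961955124414, 'cx': 315.4493095542396, 'cy': 205.45216818001947, 'k1': -0.0010460410948698552, 'xyz': array([ 0.27815807, -0.07061979,  1.58910401]), 'attitude': array([-0.70166156,  0.70673176, -0.06122391,  0.06673011])}
{'fx': 381.46664600362453, 'fy': 381.46664600362453, 'cx': 320.1170650036134, 'cy': 199.72679422172124, 'k1': -0.08186087206013543, 'xyz': array([ 0.38735661, -1.071467  ,  0.5126473 ]), 'attitude': array([ 0.84458405, -0.0695025 ,  0.04618991, -0.52887964])}
```

View pics/top0.png

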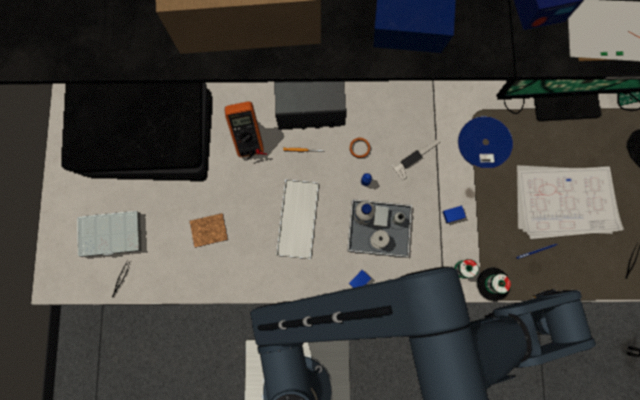

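View pics/side0.png

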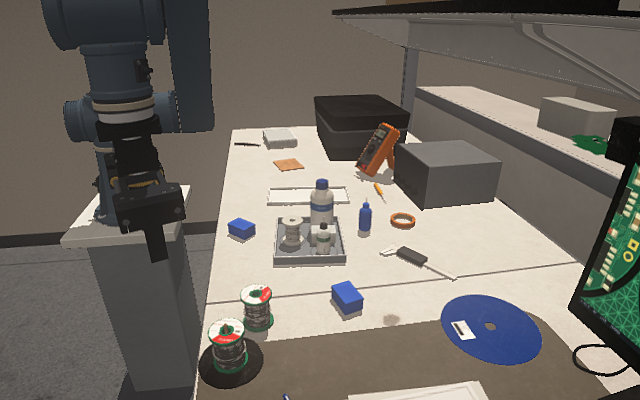

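The top view shows the stand near (381,228) with the IPA bottle at back-left, the flux bottle at back-right, the spool in front and the fuse box at (382,216). The tray is near (298,219) and the pad near (209,230). I'll enlarge those regions to measure them.

Create h.py:
```python
import numpy as np, cv2
from scipy.spatial.transform import Rotation as R
from rig import robot
def unproj(c,uv,z):
    x=(np.array(uv,float)-[c["cx"],c["cy"]])/[c["fx"],c["fy"]]; s=x.copy()
    for _ in range(10): s=x/(1+c["k1"]*(s@s))
    d=R.from_quat(c["attitude"]).apply([*s,1]); p=c["xyz"]
    return p+d*(z-p[2])/d[2]
def proj(c,P):
    p=R.from_quat(c["attitude"]).inv().apply(np.atleast_2d(P)-c["xyz"]); s=p[:,:2]/p[:,2:]
    s=s*(1+c["k1"]*(s**2).sum(1))[:,None]
    return s*[c["fx"],c["fy"]]+[c["cx"],c["cy"]]
def crop(c,x0,y0,x1,y1,k,name):
    im=cv2.resize(c["img"][y0:y1,x0:x1],None,fx=k,fy=k,interpolation=cv2.INTER_CUBIC)
    cv2.imwrite("pics/"+name,im[:,:,::-1])
def move(tgt,yaw=None):
    """print displacement to TCP target in tool axes"""
    o=robot.get_obs(); r=R.from_quat(o["tool_rot"])
    d=r.inv().apply(np.array(tgt)-o["position"])
    y=r.apply([0,1,0]); print("tool d",d.round(4),"finger-line angle deg",np.degrees(np.arctan2(y[1],y[0])).round(2),"pos",o["position"].round(4))
```

Run:
```python
from h import *
c=robot.camera("top")
crop(c,270,170,420,265,5,"c1.png"); crop(c,180,205,240,255,10,"c2.png")
```

```text
(no output)
```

View pics/c1.png

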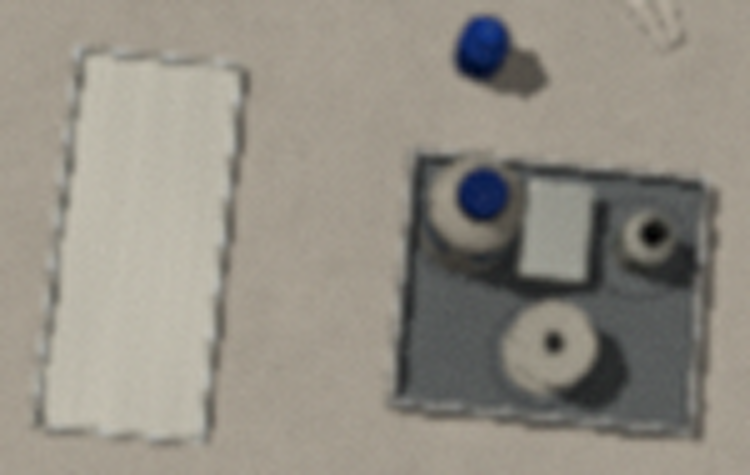

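View pics/c2.png

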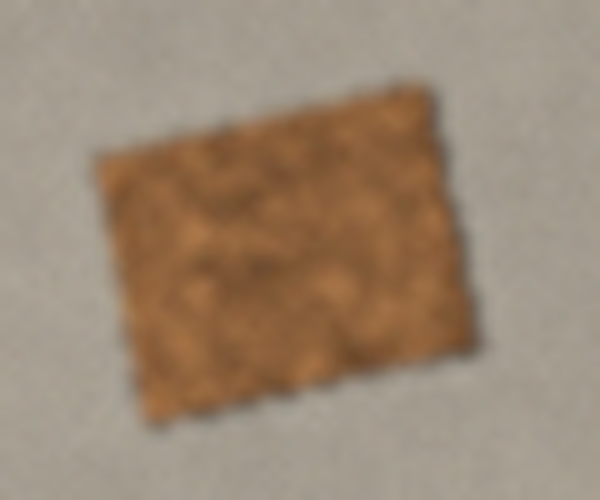

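The crop shows the tray corners, stand corners, bottle cap tops, spool hub and fuse box top clearly. Next I'll compute positions from them.

Run:
```python
from h import *
c=robot.camera("top")
f1=lambda U,z:unproj(c,((U[0]+.5)/5-.5+270,(U[1]+.5)/5-.5+170),z)[:2]
f2=lambda U,z:unproj(c,((U[0]+.5)/10-.5+180,(U[1]+.5)/10-.5+205),z)[:2]
def rect(P,n):
    P=np.array(P); e=lambda a,b:P[b]-P[a]
    top=(e(0,1)+e(3,2))/2; sd=(e(3,0)+e(2,1))/2   # top edge goes right (-y); sd goes up (+x)
    print(n,"ctr",P.mean(0).round(4),"w,h",np.linalg.norm(top).round(4),np.linalg.norm(sd).round(4),"x-ax yaw",np.degrees(np.arctan2(sd[1],sd[0])).round(2),"from top",(np.degrees(np.arctan2(top[1],top[0]))+90).round(2))
    return P.mean(0)
s=rect([f1(u,.02) for u in[(417,152),(713,182),(697,437),(390,405)]],"stand")
rect([f1(u,.01) for u in[(76,48),(246,68),(209,440),(38,430)]],"tray")
rect([f2(u,.005) for u in[(97,153),(432,85),(480,350),(147,423)]],"pad")
for n,u,z in[("ipa",(483,194),.142),("flux",(655,233),.073),("spool",(550,347),.064),("fuse",(557,231),.036)]:
    p=f1(u,z); a=np.radians(-5.5); M=np.array([[np.cos(a),np.sin(a)],[-np.sin(a),np.cos(a)]])
    print(n,p.round(4),"in stand",(M@(p-s)).round(4))
move([.5,-.27,.35])
o=robot.camera("wrist"); print(o["xyz"],R.from_quat(o["attitude"]).as_matrix().round(3).tolist(),o["fx"],o["k1"])
```

```text
stand ctr [ 0.4907 -0.2652] w,h 0.1919 0.1636 x-ax yaw -6.5 from top -6.37
tray ctr [ 0.5257 -0.0031] w,h 0.1101 0.2461 x-ax yaw -5.62 from top -5.57
pad ctr [0.4917 0.2853] w,h 0.1091 0.0888 x-ax yaw 12.09 from top 11.65
ipa [ 0.5333 -0.2099] in stand [0.0371 0.0591]
flux [ 0.5202 -0.3219] in stand [ 0.0348 -0.0536]
spool [ 0.4511 -0.2563] in stand [-0.0402  0.0052]
fuse [ 0.5279 -0.2663] in stand [0.0371 0.0025]
tool d [ 0.3668 -0.1908 -0.1277] finger-line angle deg -68.58 pos [ 0.2282 -0.5814  0.2219]
[ 0.29213295 -0.55740891  0.38445524] [[0.365, -0.9, -0.238], [-0.931, -0.353, -0.092], [-0.001, 0.255, -0.967]] 282.38079316965076 0.014688666148930486
```

Call:
{"fn": "creep_tool", "kwargs": {
  "steps": {"deltas":[[0.021, -0.0161, -0.002, 0], [0.021, -0.0161, -0.002, 0], [0.021, -0.0161, -0.002, 0], [0.021, -0.0161, -0.002, 0], [0.021, -0.0161, -0.002, 0], [0.021, -0.0161, -0.002, 0], [0.021, -0.0161, -0.002, 0], [0.021, -0.0161, -0.002, 0], [0.021, -0.0161, -0.002, 0], [0.021, -0.0161, -0.002, 0], [0.021, -0.0161, -0.002, 0], [0.021, -0.0161, -0.002, 0], [0.021, -0.0161, -0.002, 0], [0.021, -0.0161, -0.002, 0], [0, 0, 0, 0.1213], [0, 0, 0, 0.1213], [0, 0, 0, 0.1213], [0, 0, 0, 0.1213], [0, 0, 0, 0], [0, 0, 0, 0]]}
}}

```text
time: 1.92
position: [0.4196, -0.2645, 0.2505]
tool_rot: [0.999, -0.054, -0.0, -0.0]
ft_force: [-0.3, -0.1, 0.4]
grip_width: 0.0868
grip_force: 0.0
```

Run:
```python
from h import *
move([.42,-.265,.25])
c=robot.camera("wrist"); print(c["xyz"]); cv2.imwrite("pics/w1.png",c["img"][:,:,::-1])
c=robot.camera("side"); crop(c,180,130,480,300,2.6,"s1.png")
```

```text
tool d [0.0005 0.0004 0.0005] finger-line angle deg -96.2 pos [ 0.4196 -0.2645  0.2505]
[ 0.48793487 -0.27328102  0.41304593]
```

View pics/w1.png

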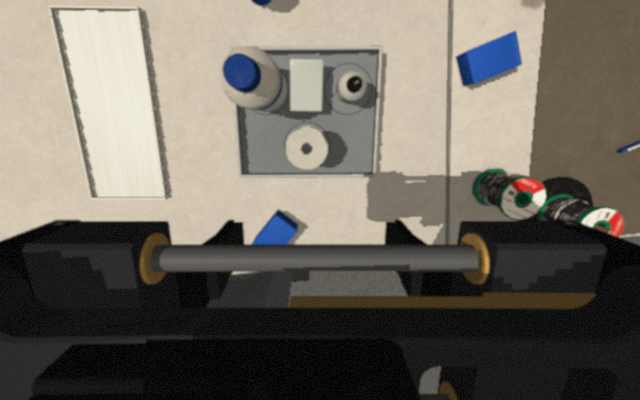

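The wrist view shows the whole stand, with the cap near (241,71), the flux cap near (353,85), the spool near (307,147) and the fuse box near (306,85). I'll overlay model outlines at the top-view estimates to check them.

Add to h.py:
```python
def overlay(c,S,yaw,obj,fuse,box,k,name,fyaw=None):
    x0,y0,x1,y1=box; im=cv2.resize(c["img"][y0:y1,x0:x1],None,fx=k,fy=k,interpolation=cv2.INTER_CUBIC)
    def dr(P,col): 
        q=(proj(c,P)+.5-[x0,y0])*k-.5; cv2.polylines(im,[np.round(q*8).astype(int)],True,col,1,cv2.LINE_AA,3)
    def rc(ctr,w,h,z,y,col):
        a=np.radians(y); M=np.array([[np.cos(a),-np.sin(a)],[np.sin(a),np.cos(a)]])
        dr([[*(M@[i*w/2,j*h/2]+ctr),z] for i,j in((1,1),(1,-1),(-1,-1),(-1,1))],col)
    t=np.linspace(0,2*np.pi,40)
    if S is not None: rc(S,.166,.192,.02,yaw,(255,0,0)); 
    if fuse is not None: rc(fuse,.061,.041,.036,fyaw if fyaw is not None else yaw,(255,0,255))
    for p,cs in obj:
        for r,z in cs: dr(np.c_[p[0]+r*np.cos(t),p[1]+r*np.sin(t),z+0*t],(255,0,0) if z<.07 else (0,255,0))
    cv2.imwrite("pics/"+name,im[:,:,::-1])
IPA=[(.03,.006),(.03,.1),(.016,.142)]; FLUX=[(.0165,.006),(.0165,.058)]; SPOOL=[(.0265,.006),(.0265,.064)]
```

Run:
```python
from h import *
c=robot.camera("wrist")
overlay(c,[.4907,-.2652],-6.4,[((.5333,-.2099),IPA),((.5202,-.3219),FLUX),((.4511,-.2563),SPOOL)],[.5279,-.2663],(215,35,390,185),4,"o1.png")
```

```text
(no output)
```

View pics/o1.png

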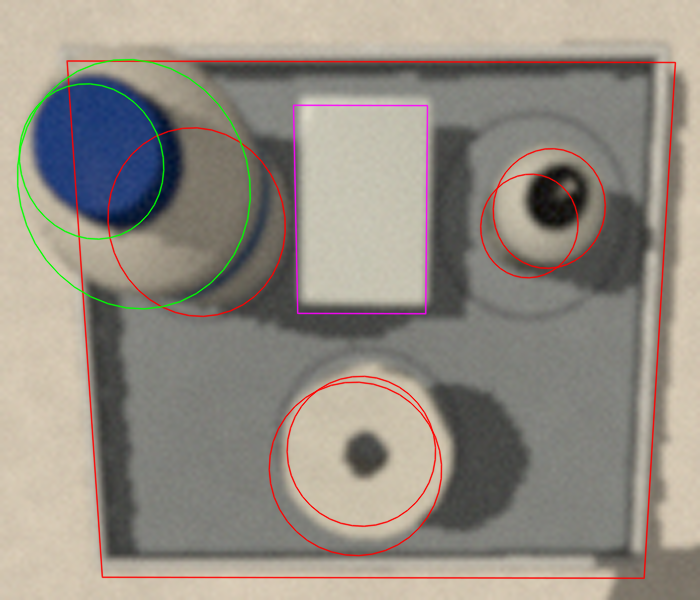

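Call:
{"fn": "creep_tool", "kwargs": {
  "steps": {"deltas":[[0.0273, -0.016, 0, 0], [0.0273, -0.016, 0, 0], [0.0273, -0.016, 0, 0], [0.0273, -0.016, 0, 0], [0, 0, 0.03, 0], [0, 0, 0.03, 0], [0, 0, 0.03, 0], [0, 0, 0.01, 0], [0, 0, 0, 0]]},
  "finger_gap": 0.082
}}

```text
time: 2.82
position: [0.5333, -0.212, 0.1477]
tool_rot: [0.998, -0.055, -0.003, -0.002]
ft_force: [0.4, 0.5, 0.3]
grip_width: 0.082
grip_force: 0.0
```

Run:
```python
from h import *
move([.535,-.2125,.079])
c=robot.camera("wrist"); cv2.imwrite("pics/w2.png",c["img"][:,:,::-1])
```

```text
tool d [0.0022 0.0005 0.0687] finger-line angle deg -96.35 pos [ 0.5333 -0.212   0.1477]
```

View pics/w2.png

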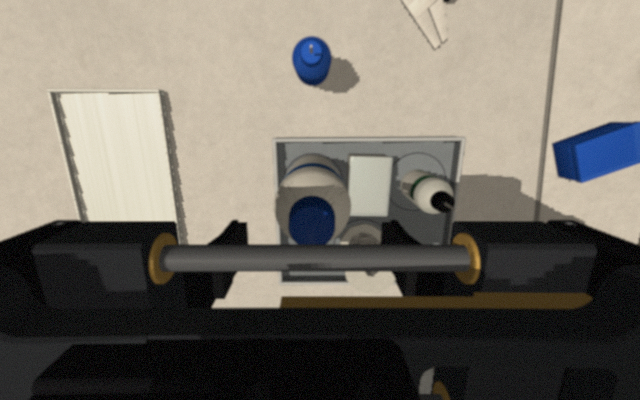

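The cap is centred between the fingertips at column 313–315, around row 221. Now checking the offset along tool x numerically.

Run:
```python
from h import *
c=robot.camera("wrist")
print(unproj(c,(312.5,221),.142),proj(c,robot.get_obs()["position"]))
```

```text
[ 0.54097602 -0.21400582  0.142     ] [[312.82956244 234.20988231]]
```

Call:
{"fn": "creep_tool", "kwargs": {
  "steps": {"deltas":[[0.004, 0.001, 0.02, 0], [0, 0, 0.025, 0], [0, 0, 0.02, 0], [0, 0, 0.0037, 0], [0, 0, 0, 0], [0, 0, 0, 0]]}
}}

```text
time: 3.42
position: [0.5404, -0.2155, 0.0837]
tool_rot: [0.998, -0.056, 0.002, 0.001]
ft_force: [-0.2, -0.2, 0.3]
grip_width: 0.0821
grip_force: 0.0
```

Call:
{"fn": "creep_tool", "kwargs": {
  "steps": {"deltas":[[0, 0, 0, 0], [0, 0, 0, 0], [0, 0, 0, 0], [0, 0, 0, 0], [0, 0, 0, 0], [0, 0, 0, 0], [0, 0, 0, 0], [0, 0, 0, 0]]},
  "finger_gap": 0.05,
  "force": 20
}}

```text
time: 4.08
position: [0.5394, -0.214, 0.0825]
tool_rot: [0.998, -0.056, 0.0, -0.0]
ft_force: [0.6, 5.1, 5.8]
grip_width: 0.0587
grip_force: 20.0
```

Call:
{"fn": "creep_tool", "kwargs": {
  "steps": {"deltas":[[0, 0, -0.01, 0], [0, 0, -0.02, 0], [0, 0, -0.03, 0], [0, 0, -0.03, 0], [0, 0, -0.025, 0], [0.0046, -0.0209, 0, 0], [0.0046, -0.0209, 0, 0], [0.0046, -0.0209, 0, 0], [0.0046, -0.0209, 0, 0], [0.0046, -0.0209, 0, 0], [0.0046, -0.0209, 0, 0], [0.0046, -0.0209, 0, 0], [0.0046, -0.0209, 0, 0], [0.0046, -0.0209, 0, 0], [0.0046, -0.0209, 0, 0], [0, 0, 0, 0], [0, 0, 0, 0], [0, 0, 0, 0]]}
}}

```text
time: 5.58
position: [0.6074, -0.0125, 0.1963]
tool_rot: [0.998, -0.055, -0.001, 0.0]
ft_force: [-0.6, -0.1, -4.3]
grip_width: 0.0588
grip_force: 19.9
```

Run:
```python
from h import *
move([.608,-.011,.0795])
c=robot.camera("wrist"); cv2.imwrite("pics/w3.png",c["img"][:,:,::-1])
```

```text
tool d [ 0.0006 -0.0017  0.1168] finger-line angle deg -96.35 pos [ 0.6074 -0.0125  0.1963]
```

View pics/w3.png

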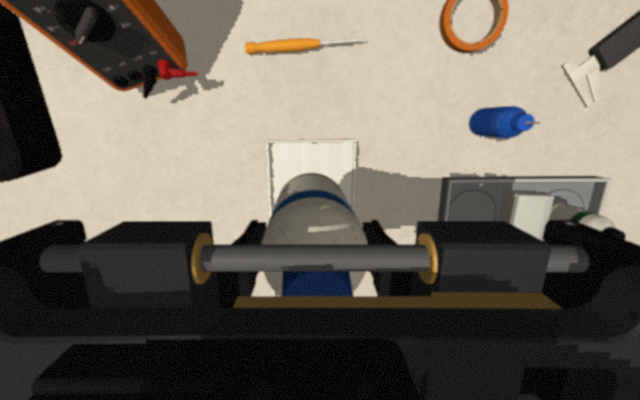

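The bottle is held upright and centred across the tray (edges at columns 267 and 357). Lowering it.

Call:
{"fn": "creep_tool", "kwargs": {
  "steps": {"deltas":[[0, -0.0015, 0.03, 0], [0, 0, 0.03, 0], [0, 0, 0.03, 0], [0, 0, 0.018, 0], [0, 0, 0.005, 0], [0, 0, 0.002, 0], [0, 0, 0, 0], [0, 0, 0, 0], [0, 0, 0, 0]]},
  "force": 20
}}

```text
time: 6.38
position: [0.6096, -0.011, 0.0836]
tool_rot: [0.998, -0.056, 0.002, 0.0]
ft_force: [0.2, -0.2, -3.6]
grip_width: 0.0588
grip_force: 19.9
```

Call:
{"fn": "creep_tool", "kwargs": {
  "steps": {"deltas":[[0, 0, 0.001, 0], [0, 0, 0, 0], [0, 0, 0, 0]]}
}}

```text
time: 6.63
position: [0.6085, -0.0105, 0.0815]
tool_rot: [0.998, -0.056, 0.0, 0.0]
ft_force: [0.0, -0.6, -4.1]
grip_width: 0.0588
grip_force: 19.9
```

Call:
{"fn": "creep_tool", "kwargs": {
  "steps": {"deltas":[[0, 0, 0.001, 0], [0, 0, 0.001, 0], [0, 0, 0, 0], [0, 0, 0, 0], [0, 0, 0, 0]]}
}}

```text
time: 7.05
position: [0.6088, -0.0105, 0.0795]
tool_rot: [0.998, -0.056, 0.001, -0.0]
ft_force: [0.1, 0.4, 2.4]
grip_width: 0.0588
grip_force: 19.9
```

Call:
{"fn": "creep_tool", "kwargs": {
  "steps": {"deltas":[[0, 0, 0, 0], [0, 0, 0, 0], [0, 0, 0, 0]]}
}}

```text
time: 7.3
position: [0.6088, -0.0105, 0.0794]
tool_rot: [0.998, -0.056, 0.001, -0.0]
ft_force: [0.2, 0.3, 5.7]
grip_width: 0.0583
grip_force: 20.0
```

Call:
{"fn": "creep_tool", "kwargs": {
  "steps": {"deltas":[[0, 0, 0, 0], [0, 0, 0, 0], [0, 0, 0, 0], [0, 0, 0, 0], [0, 0, 0, 0], [0, 0, -0.02, 0], [0, 0, -0.03, 0], [0, 0, -0.035, 0], [0, 0, -0.035, 0], [0, 0, 0, 0], [0, 0, 0, 0]]},
  "finger_gap": 0.082
}}

```text
time: 8.22
position: [0.6098, -0.0109, 0.2014]
tool_rot: [0.998, -0.056, 0.003, 0.001]
ft_force: [0.8, 0.2, -0.6]
grip_width: 0.0823
grip_force: 0.0
```

Call:
{"fn": "creep_tool", "kwargs": {
  "steps": {"deltas":[[-0.0041, 0.02456, 0, 0], [-0.0041, 0.02456, 0, 0], [-0.0041, 0.02456, 0, 0], [-0.0041, 0.02456, 0, 0], [-0.0041, 0.02456, 0, 0], [-0.0041, 0.02456, 0, 0], [-0.0041, 0.02456, 0, 0], [-0.0041, 0.02456, 0, 0], [-0.0041, 0.02456, 0, 0], [-0.0041, 0.02456, 0, 0], [-0.0041, 0.02456, 0, 0], [-0.0041, 0.02456, 0, 0], [-0.0041, 0.02456, 0, 0], [0, 0, 0.03, 0], [0, 0, 0.03, 0], [0, 0, 0.025, 0], [0, 0, 0, 0], [0, 0, 0, 0], [0, 0, 0, 0]]},
  "finger_gap": 0.06
}}

```text
time: 9.8
position: [0.52, -0.322, 0.1139]
tool_rot: [0.998, -0.056, -0.0, -0.0]
ft_force: [-0.3, -0.2, 0.3]
grip_width: 0.0602
grip_force: 0.0
```

Run:
```python
from h import *
move([.5202,-.3219,.036])
c=robot.camera("wrist"); cv2.imwrite("pics/w4.png",c["img"][:,:,::-1])
print(proj(c,[[.5202,-.3219,.1],[.5202,-.3219,.073]]))
```

```text
tool d [ 0.0002 -0.0001  0.0779] finger-line angle deg -96.37 pos [ 0.52   -0.322   0.1139]
[[311.88223328 226.50211138]
 [312.13167755 213.4997945 ]]
```

View pics/w4.png

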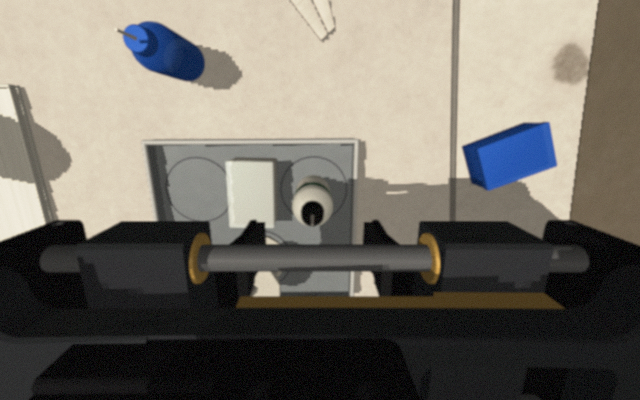

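The flux cap at (312,211) lies on the gripper centreline, as predicted. I'm staying at z ≈ 0.042 so the fingertips clear the fuse box top.

Call:
{"fn": "creep_tool", "kwargs": {
  "steps": {"deltas":[[0, 0, 0.025, 0], [0, 0, 0.025, 0], [0, 0, 0.012, 0], [0, 0, 0.006, 0], [0, 0, 0.002, 0], [0, 0, 0, 0], [0, 0, 0, 0], [0, 0, 0, 0]]},
  "finger_gap": 0.05
}}

```text
time: 10.52
position: [0.5206, -0.3225, 0.0451]
tool_rot: [0.998, -0.056, 0.001, 0.001]
ft_force: [-0.2, -0.4, 0.2]
grip_width: 0.05
grip_force: 0.0
```

Call:
{"fn": "creep_tool", "kwargs": {
  "steps": {"deltas":[[0, 0, 0.001, 0], [0, 0, 0, 0], [0, 0, 0, 0], [0, 0, 0, 0], [0, 0, 0, 0], [0, 0, 0, 0], [0, 0, 0, 0], [0, 0, 0, 0], [0, 0, 0, 0], [0, 0, 0, 0]]},
  "finger_gap": 0.02,
  "force": 10
}}

```text
time: 11.35
position: [0.5199, -0.3219, 0.043]
tool_rot: [0.998, -0.056, 0.0, 0.0]
ft_force: [-0.1, 0.9, 2.2]
grip_width: 0.0319
grip_force: 10.0
```

Call:
{"fn": "creep_tool", "kwargs": {
  "steps": {"deltas":[[0, 0, -0.01, 0], [0, 0, -0.03, 0], [0, 0, -0.03, 0], [0, 0, -0.03, 0], [0, 0, -0.02, 0], [-0.00884, -0.0243, 0, 0], [-0.00884, -0.0243, 0, 0], [-0.00884, -0.0243, 0, 0], [-0.00884, -0.0243, 0, 0], [-0.00884, -0.0243, 0, 0], [-0.00884, -0.0243, 0, 0], [-0.00884, -0.0243, 0, 0], [-0.00884, -0.0243, 0, 0], [-0.00884, -0.0243, 0, 0], [-0.00884, -0.0243, 0, 0], [-0.00884, -0.0243, 0, 0], [-0.00884, -0.0243, 0, 0], [-0.00884, -0.0243, 0, 0], [0, 0, 0, 0], [0, 0, 0, 0]]}
}}

```text
time: 13.02
position: [0.4402, 0.0058, 0.1632]
tool_rot: [0.999, -0.054, 0.0, 0.0]
ft_force: [1.5, 0.1, 0.4]
grip_width: 0.0319
grip_force: 10.0
```

Call:
{"fn": "creep_tool", "kwargs": {
  "steps": {"deltas":[[0, 0, 0.03, 0], [0, 0, 0.03, 0], [0, 0, 0.03, 0], [0, 0, 0.02, 0], [0, 0, 0.008, 0], [0, 0, 0.003, 0], [0, 0, 0, 0], [0, 0, 0, 0], [0, 0, 0, 0]]}
}}

```text
time: 13.77
position: [0.4417, 0.0044, 0.0429]
tool_rot: [0.998, -0.056, 0.001, 0.0]
ft_force: [-0.5, 0.0, -0.0]
grip_width: 0.0322
grip_force: 10.0
```

Call:
{"fn": "creep_tool", "kwargs": {
  "steps": {"deltas":[[0, 0, 0.001, 0], [0, 0, 0.001, 0], [0, 0, 0, 0], [0, 0, 0, 0]]}
}}

```text
time: 14.1
position: [0.4409, 0.0049, 0.0402]
tool_rot: [0.998, -0.056, 0.0, 0.0]
ft_force: [-0.4, 0.1, -0.1]
grip_width: 0.0323
grip_force: 10.0
```

Run:
```python
from h import *
c=robot.camera("side"); crop(c,220,150,400,280,4,"s2.png")
```

```text
(no output)
```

View pics/s2.png

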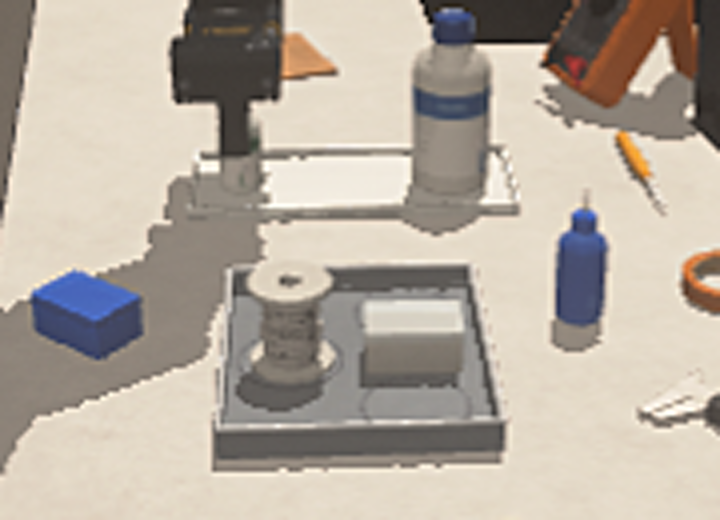

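The IPA bottle stands in the tray and the flux bottle is at the tray's near end. Releasing the flux and going to the spool.

Call:
{"fn": "creep_tool", "kwargs": {
  "steps": {"deltas":[[0, 0, 0.0005, 0], [0, 0, 0, 0], [0, 0, 0, 0]]}
}}

```text
time: 14.4
position: [0.441, 0.005, 0.0398]
tool_rot: [0.998, -0.056, 0.0, -0.0]
ft_force: [0.5, 1.4, 6.1]
grip_width: 0.0322
grip_force: 10.0
```

Call:
{"fn": "creep_tool", "kwargs": {
  "steps": {"deltas":[[0, 0, 0, 0], [0, 0, 0, 0], [0, 0, 0, 0], [0, 0, 0, 0], [0, 0, -0.02, 0], [0, 0, -0.035, 0], [0, 0, -0.035, 0], [0, 0, -0.03, 0]]},
  "finger_gap": 0.055
}}

```text
time: 15.07
position: [0.4404, 0.0049, 0.1608]
tool_rot: [0.998, -0.056, -0.0, -0.0]
ft_force: [0.8, -0.7, -0.2]
grip_width: 0.0549
grip_force: 0.0
```

Call:
{"fn": "creep_tool", "kwargs": {
  "steps": {"deltas":[[0.004, 0.0238, 0, 0], [0.004, 0.0238, 0, 0], [0.004, 0.0238, 0, 0], [0.004, 0.0238, 0, 0], [0.004, 0.0238, 0, 0], [0.004, 0.0238, 0, 0], [0.004, 0.0238, 0, 0], [0.004, 0.0238, 0, 0], [0.004, 0.0238, 0, 0], [0.004, 0.0238, 0, 0], [0.004, 0.0238, 0, 0], [0, 0, 0.035, 0], [0, 0, 0.035, 0], [0, 0, 0, 0], [0, 0, 0, 0], [0, 0, 0, 0]]},
  "finger_gap": 0.08
}}

```text
time: 16.4
position: [0.4557, -0.2603, 0.0902]
tool_rot: [0.998, -0.056, 0.0, 0.0]
ft_force: [-0.9, 0.7, 1.3]
grip_width: 0.0801
grip_force: 0.0
```

Run:
```python
from h import *
move([.4554,-.2606,.035])
c=robot.camera("wrist"); cv2.imwrite("pics/w5.png",c["img"][:,:,::-1])
print(proj(c,[[.4554,-.2606,.064]]))
```

```text
tool d [-0.0003  0.0003  0.0552] finger-line angle deg -96.37 pos [ 0.4557 -0.2603  0.0902]
[[312.57887833 220.77201337]]
```

View pics/w5.png

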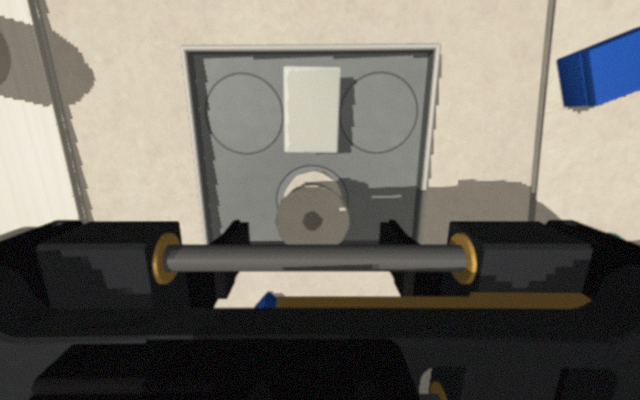

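The spool hub at (312,221) lands exactly where predicted. Descending to grip.

Call:
{"fn": "creep_tool", "kwargs": {
  "steps": {"deltas":[[0, 0, 0.025, 0], [0, 0, 0.02, 0], [0, 0, 0.01, 0], [0, 0, 0.002, 0], [0, 0, 0, 0], [0, 0, 0, 0], [0, 0, 0, 0]]}
}}

```text
time: 17.03
position: [0.4561, -0.2608, 0.0336]
tool_rot: [0.998, -0.056, 0.001, 0.001]
ft_force: [0.7, -0.4, -0.2]
grip_width: 0.0802
grip_force: 0.0
```

Call:
{"fn": "creep_tool", "kwargs": {
  "steps": {"deltas":[[0, 0, 0, 0], [0, 0, 0, 0], [0, 0, 0, 0], [0, 0, 0, 0], [0, 0, 0, 0], [0, 0, 0, 0], [0, 0, 0, 0], [0, 0, 0, 0], [0, 0, 0, 0]]},
  "finger_gap": 0.04,
  "force": 35
}}

```text
time: 17.78
position: [0.4552, -0.2597, 0.0324]
tool_rot: [0.998, -0.056, -0.0, -0.0]
ft_force: [1.8, 3.8, 3.1]
grip_width: 0.0517
grip_force: 34.9
```

Call:
{"fn": "creep_tool", "kwargs": {
  "steps": {"deltas":[[0, 0, -0.01, 0], [0, 0, -0.03, 0], [0, 0, -0.03, 0], [0, 0, -0.02, 0], [0.0037, -0.0239, 0, 0], [0.0037, -0.0239, 0, 0], [0.0037, -0.0239, 0, 0], [0.0037, -0.0239, 0, 0], [0.0037, -0.0239, 0, 0], [0.0037, -0.0239, 0, 0], [0.0037, -0.0239, 0, 0], [0.0037, -0.0239, 0, 0], [0.0037, -0.0239, 0, 0], [0.0037, -0.0239, 0, 0], [0.0037, -0.0239, 0, 0], [0, 0, 0, 0], [0, 0, 0, 0], [0, 0, 0, 0]]}
}}

```text
time: 19.28
position: [0.5245, -0.0038, 0.1221]
tool_rot: [0.998, -0.055, -0.001, 0.0]
ft_force: [-0.9, -0.2, -5.8]
grip_width: 0.052
grip_force: 35.0
```

Call:
{"fn": "creep_tool", "kwargs": {
  "steps": {"deltas":[[0, 0, 0.03, 0], [0, 0, 0.03, 0], [0, 0, 0.02, 0], [0, 0, 0.007, 0], [0, 0, 0.003, 0], [0, 0, 0.002, 0], [0, 0, 0, 0], [0, 0, 0, 0], [0, 0, 0, 0]]}
}}

```text
time: 20.03
position: [0.5259, -0.0038, 0.0315]
tool_rot: [0.998, -0.056, 0.001, 0.0]
ft_force: [1.1, -0.8, -5.6]
grip_width: 0.0518
grip_force: 35.0
```

Call:
{"fn": "creep_tool", "kwargs": {
  "steps": {"deltas":[[0, 0, 0.001, 0], [0, 0, 0, 0], [0, 0, 0, 0], [0, 0, 0.0005, 0], [0, 0, 0, 0], [0, 0, 0, 0]]}
}}

```text
time: 20.53
position: [0.5252, -0.0035, 0.0294]
tool_rot: [0.998, -0.056, 0.0, 0.0]
ft_force: [-0.8, 0.2, 1.3]
grip_width: 0.0514
grip_force: 35.0
```

Call:
{"fn": "creep_tool", "kwargs": {
  "steps": {"deltas":[[0, 0, 0, 0], [0, 0, 0, 0], [0, 0, 0, 0], [0, 0, 0, 0], [0, 0, 0, 0], [0, 0, -0.02, 0], [0, 0, -0.03, 0], [0, 0, -0.035, 0], [0, 0, -0.03, 0]]},
  "finger_gap": 0.075
}}

```text
time: 21.28
position: [0.5249, -0.0035, 0.1452]
tool_rot: [0.998, -0.056, -0.0, -0.0]
ft_force: [1.1, 0.1, -0.4]
grip_width: 0.0747
grip_force: 0.0
```

Call:
{"fn": "creep_tool", "kwargs": {
  "steps": {"deltas":[[0.0031, 0.0238, 0, 0], [0.0031, 0.0238, 0, 0], [0.0031, 0.0238, 0, 0], [0.0031, 0.0238, 0, 0], [0.0031, 0.0238, 0, 0], [0.0031, 0.0238, 0, 0], [0.0031, 0.0238, 0, 0], [0.0031, 0.0238, 0, 0], [0.0031, 0.0238, 0, 0], [0.0031, 0.0238, 0, 0], [0.0031, 0.0238, 0, 0], [0, 0, 0.03, 0], [0, 0, 0.03, 0], [0, 0, 0, 0], [0, 0, 0, 0], [0, 0, 0, 0]]},
  "finger_gap": 0.065
}}

```text
time: 22.62
position: [0.5303, -0.2676, 0.0846]
tool_rot: [0.998, -0.056, 0.0, 0.0]
ft_force: [1.7, -0.3, 0.6]
grip_width: 0.065
grip_force: 0.0
```

Run:
```python
from h import *
move([.53,-.2676,.014])
c=robot.camera("wrist"); cv2.imwrite("pics/w6.png",c["img"][:,:,::-1])
print(proj(c,[[.53,-.2676,.036]]))
c=robot.camera("side"); crop(c,220,150,400,280,4,"s3.png")
```

```text
tool d [-0.0003  0.      0.0706] finger-line angle deg -96.37 pos [ 0.5303 -0.2676  0.0846]
[[312.40066735 210.94726848]]
```

View pics/w6.png

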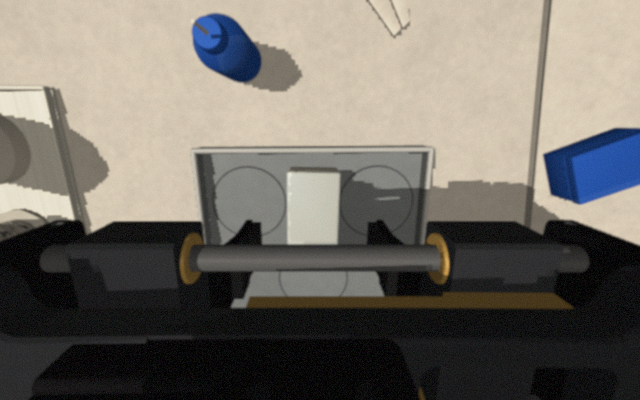

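View pics/s3.png

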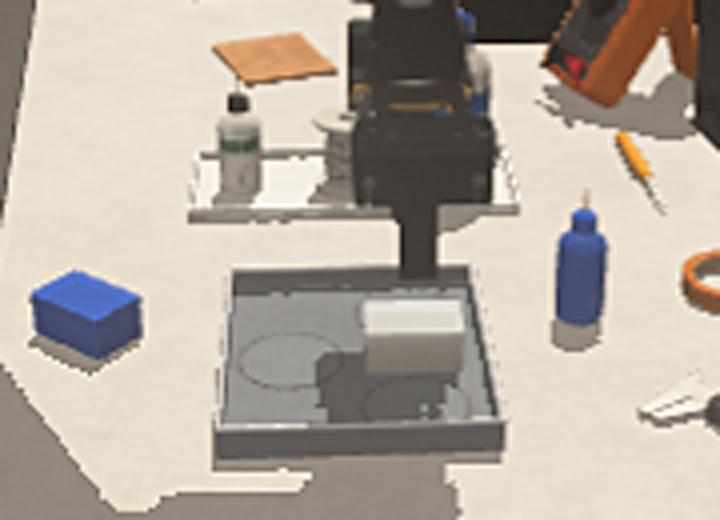

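All three stand upright in the tray, and the fuse box (columns 288–339) is centred between the fingers. Picking it.

Call:
{"fn": "creep_tool", "kwargs": {
  "steps": {"deltas":[[0, 0, 0.025, 0], [0, 0, 0.025, 0], [0, 0, 0.015, 0], [0, 0, 0.004, 0], [0, 0, 0, 0], [0, 0, 0, 0], [0, 0, 0, 0]]}
}}

```text
time: 23.3
position: [0.531, -0.2682, 0.0165]
tool_rot: [0.998, -0.056, 0.001, 0.001]
ft_force: [-0.1, 0.1, 1.1]
grip_width: 0.0653
grip_force: 0.0
```

Call:
{"fn": "creep_tool", "kwargs": {
  "steps": {"deltas":[[0, 0, 0, 0], [0, 0, 0, 0], [0, 0, 0, 0], [0, 0, 0, 0], [0, 0, 0, 0], [0, 0, 0, 0], [0, 0, 0, 0], [0, 0, 0, 0], [0, 0, 0, 0]]},
  "finger_gap": 0.02,
  "force": 10
}}

```text
time: 24.05
position: [0.5298, -0.2675, 0.0151]
tool_rot: [0.998, -0.056, 0.0, 0.0]
ft_force: [-0.8, -0.3, 3.1]
grip_width: 0.0413
grip_force: 10.0
```

Call:
{"fn": "creep_tool", "kwargs": {
  "steps": {"deltas":[[0, 0, -0.01, 0], [0, 0, -0.03, 0], [0, 0, -0.035, 0], [0, 0, -0.035, 0], [0, 0, -0.035, 0], [0, 0, -0.03, 0], [0, 0, -0.01, 0], [0, 0, 0, 0]]}
}}

```text
time: 24.72
position: [0.5314, -0.2686, 0.2033]
tool_rot: [0.998, -0.056, 0.003, 0.002]
ft_force: [0.3, -0.6, -0.4]
grip_width: 0.041
grip_force: 10.0
```

Call:
{"fn": "creep_tool", "kwargs": {
  "steps": {"deltas":[[-0.0101, -0.0283, 0, 0], [-0.0101, -0.0283, 0, 0], [-0.0101, -0.0283, 0, 0], [-0.0101, -0.0283, 0, 0], [-0.0101, -0.0283, 0, 0], [-0.0101, -0.0283, 0, 0], [-0.0101, -0.0283, 0, 0], [-0.0101, -0.0283, 0, 0], [-0.0101, -0.0283, 0, 0], [-0.0101, -0.0283, 0, 0], [-0.0101, -0.0283, 0, 0], [-0.0101, -0.0283, 0, 0], [-0.0101, -0.0283, 0, 0], [-0.0101, -0.0283, 0, 0], [-0.0101, -0.0283, 0, 0], [-0.0101, -0.0283, 0, 0], [0, 0, 0, 0], [0, 0, 0, 0], [0, 0, 0, 0]]}
}}

```text
time: 26.3
position: [0.4185, 0.2001, 0.1985]
tool_rot: [0.998, -0.055, -0.002, 0.001]
ft_force: [0.1, -0.2, -0.2]
grip_width: 0.0408
grip_force: 10.0
```

Run:
```python
from h import *
c=robot.camera("wrist"); t=robot.camera("top")
for n,cc in(("wrist",c),("top",t)):
    hsv=cv2.cvtColor(cc["img"],cv2.COLOR_RGB2HSV)
    m=cv2.inRange(hsv,(5,80,40),(25,255,255))
    k,l,s,ce=cv2.connectedComponentsWithStats(m)
    for i in range(1,k):
        if s[i,4]>150:
            q=cv2.boxPoints(cv2.minAreaRect(np.argwhere(l==i)[:,::-1].astype(np.float32)))
            P=np.array([unproj(cc,u,.005)[:2] for u in q])
            print(n,s[i],"centroid->",unproj(cc,ce[i],.005)[:2].round(4),"sides",np.linalg.norm(P[1]-P[0]).round(3),np.linalg.norm(P[2]-P[1]).round(3),(P[1]-P[0]).round(3))
move([.492,.285,.02])
```

```text
wrist [ 181   71  110  101 6817] centroid-> [0.4951 0.2848] sides 0.109 0.089 [ 0.025 -0.106]
wrist [222 233  17  51 527] centroid-> [0.3145 0.3281] sides 0.022 0.076 [-0.002 -0.021]
wrist [390 232  17  52 541] centroid-> [0.2893 0.0944] sides 0.022 0.078 [-0.002 -0.021]
wrist [ 198  291  328   18 4220] centroid-> [0.2251 0.1362] sides 0.028 0.466 [ 0.028 -0.006]
top [ 155    0  166   53 7528] centroid-> [1.2151 0.2018] sides 0.197 0.58 [0.197 0.01 ]
top [224 101  41  56 660] centroid-> [0.8544 0.1831] sides 0.099 0.195 [ 0.028 -0.095]
top [349 137  22  21 189] centroid-> [ 0.7634 -0.2059] sides 0.07 0.069 [-0.001 -0.07 ]
tool d [ 0.0629 -0.0933  0.1789] finger-line angle deg -96.45 pos [0.4193 0.1995 0.1991]
```

Call:
{"fn": "creep_tool", "kwargs": {
  "steps": {"deltas":[[0.0127, -0.0186, 0, 0], [0.0127, -0.0186, 0, 0], [0.0127, -0.0186, 0, 0], [0.0127, -0.0186, 0, 0], [0.0127, -0.0186, 0, 0], [0, 0, 0, -0.11], [0, 0, 0, -0.11], [0, 0, 0, -0.11], [0, 0, 0.035, 0], [0, 0, 0.035, 0], [0, 0, 0.035, 0], [0, 0, 0.03, 0], [0, 0, 0.02, 0], [0, 0, 0.01, 0], [0, 0, 0, 0], [0, 0, 0, 0], [0, 0, 0, 0]]}
}}

```text
time: 27.82
position: [0.4944, 0.2858, 0.0361]
tool_rot: [0.994, 0.109, 0.001, -0.0]
ft_force: [1.1, 0.1, 0.0]
grip_width: 0.041
grip_force: 10.0
```

```bash
python3 -c "
from h import *
move([.493,.2848,.0143])"
```

```text
tool d [-0.0016  0.0007  0.0218] finger-line angle deg -77.52 pos [0.4944 0.2858 0.0361]
```

Call:
{"fn": "creep_tool", "kwargs": {
  "steps": {"deltas":[[-0.0015, 0.0005, 0.012, 0], [0, 0, 0.006, 0], [0, 0, 0.002, 0], [0, 0, 0, 0], [0, 0, 0, 0], [0, 0, 0.001, 0], [0, 0, 0, 0], [0, 0, 0, 0]]}
}}

```text
time: 28.48
position: [0.4918, 0.2851, 0.0141]
tool_rot: [0.994, 0.109, 0.0, -0.0]
ft_force: [0.4, 0.5, -0.2]
grip_width: 0.0411
grip_force: 10.0
```

Call:
{"fn": "creep_tool", "kwargs": {
  "steps": {"deltas":[[0.0015, 0, 0, 0], [0, 0, 0, 0], [0, 0, 0.0005, 0], [0, 0, 0, 0], [0, 0, 0, 0]]}
}}

```text
time: 28.9
position: [0.4932, 0.2854, 0.0141]
tool_rot: [0.994, 0.109, 0.0, -0.0]
ft_force: [-1.0, -0.6, 3.9]
grip_width: 0.0407
grip_force: 10.0
```

Call:
{"fn": "creep_tool", "kwargs": {
  "steps": {"deltas":[[0, 0, 0, 0], [0, 0, 0, 0], [0, 0, 0, 0], [0, 0, 0, 0], [0, 0, -0.02, 0], [0, 0, -0.03, 0], [0, 0, -0.035, 0], [0, 0, -0.035, 0], [0, 0, -0.035, 0], [0, 0, -0.03, 0], [0, 0, 0, 0.11], [0, 0, 0, 0.11], [0, 0, 0, 0.11], [0, 0, 0, 0], [0, 0, 0, 0]]},
  "finger_gap": 0.06
}}

```text
time: 30.15
position: [0.4929, 0.2853, 0.1982]
tool_rot: [0.999, -0.054, -0.0, 0.0]
ft_force: [0.2, -0.2, -0.7]
grip_width: 0.06
grip_force: 0.0
```

```bash
python3 -c "
from h import *
move([.4409,.0049,.04])"
```

```text
tool d [-0.0212  0.2843  0.1582] finger-line angle deg -96.22 pos [0.4929 0.2853 0.1982]
```

Call:
{"fn": "creep_tool", "kwargs": {
  "steps": {"deltas":[[-0.0018, 0.0237, 0, 0], [-0.0018, 0.0237, 0, 0], [-0.0018, 0.0237, 0, 0], [-0.0018, 0.0237, 0, 0], [-0.0018, 0.0237, 0, 0], [-0.0018, 0.0237, 0, 0], [-0.0018, 0.0237, 0, 0], [-0.0018, 0.0237, 0, 0], [-0.0018, 0.0237, 0, 0], [-0.0018, 0.0237, 0, 0], [-0.0018, 0.0237, 0, 0], [-0.0018, 0.0237, 0, 0], [0, 0, 0.03, 0], [0, 0, 0.03, 0], [0, 0, 0.02, 0], [0, 0, 0, 0], [0, 0, 0, 0], [0, 0, 0, 0]]},
  "finger_gap": 0.055
}}

```text
time: 31.65
position: [0.4407, 0.0051, 0.119]
tool_rot: [0.998, -0.055, 0.001, 0.0]
ft_force: [-0.5, -0.7, 0.6]
grip_width: 0.0552
grip_force: 0.0
```

```bash
python3 -c "
from h import *
move([.4409,.0049,.04])"
```

```text
tool d [0.0001 0.0001 0.079 ] finger-line angle deg -96.31 pos [0.4407 0.0051 0.119 ]
```

Call:
{"fn": "creep_tool", "kwargs": {
  "steps": {"deltas":[[0, 0, 0.025, 0], [0, 0, 0.025, 0], [0, 0, 0.015, 0], [0, 0, 0.008, 0], [0, 0, 0.005, 0], [0, 0, 0, 0], [0, 0, 0, 0], [0, 0, 0, 0]]}
}}

```text
time: 32.32
position: [0.4408, 0.005, 0.0413]
tool_rot: [0.998, -0.056, 0.001, 0.0]
ft_force: [-0.3, -0.1, 0.3]
grip_width: 0.0549
grip_force: 0.0
```

Call:
{"fn": "creep_tool", "kwargs": {
  "steps": {"deltas":[[0, 0, 0, 0], [0, 0, 0, 0], [0, 0, 0, 0], [0, 0, 0, 0], [0, 0, 0, 0], [0, 0, 0, 0], [0, 0, 0, 0], [0, 0, 0, 0]]},
  "finger_gap": 0.02,
  "force": 10
}}

```text
time: 32.98
position: [0.4402, 0.0051, 0.0405]
tool_rot: [0.998, -0.056, 0.0, 0.0]
ft_force: [-0.0, 0.9, 2.4]
grip_width: 0.032
grip_force: 10.0
```

Call:
{"fn": "creep_tool", "kwargs": {
  "steps": {"deltas":[[0, 0, -0.01, 0], [0, 0, -0.03, 0], [0, 0, -0.03, 0], [0, 0, -0.03, 0], [0, 0, -0.02, 0], [0.00884, 0.0243, 0, 0], [0.00884, 0.0243, 0, 0], [0.00884, 0.0243, 0, 0], [0.00884, 0.0243, 0, 0], [0.00884, 0.0243, 0, 0], [0.00884, 0.0243, 0, 0], [0.00884, 0.0243, 0, 0], [0.00884, 0.0243, 0, 0], [0.00884, 0.0243, 0, 0], [0.00884, 0.0243, 0, 0], [0.00884, 0.0243, 0, 0], [0.00884, 0.0243, 0, 0], [0.00884, 0.0243, 0, 0], [0, 0, 0, 0], [0, 0, 0, 0]]}
}}

```text
time: 34.65
position: [0.5187, -0.3226, 0.1596]
tool_rot: [0.998, -0.057, -0.0, -0.0]
ft_force: [-0.1, 0.6, -0.6]
grip_width: 0.0322
grip_force: 10.0
```

Call:
{"fn": "creep_tool", "kwargs": {
  "steps": {"deltas":[[0, 0, 0.03, 0], [0, 0, 0.03, 0], [0, 0, 0.03, 0], [0, 0, 0.018, 0], [0, 0, 0.005, 0], [0, 0, 0, 0], [0, 0, 0, 0], [0, 0, 0, 0]]}
}}

```text
time: 35.32
position: [0.52, -0.322, 0.0489]
tool_rot: [0.998, -0.055, 0.001, 0.001]
ft_force: [-0.3, 0.1, -0.7]
grip_width: 0.0319
grip_force: 10.0
```

```bash
python3 -c "
from h import *
move([.5191,-.3219,.0437])"
```

```text
tool d [-0.0009  0.      0.0052] finger-line angle deg -96.36 pos [ 0.52   -0.322   0.0489]
```

Call:
{"fn": "creep_tool", "kwargs": {
  "steps": {"deltas":[[0, 0, 0.003, 0], [0, 0, 0, 0], [0, 0, 0, 0], [0, 0, 0, 0]]}
}}

```text
time: 35.65
position: [0.5193, -0.3218, 0.0449]
tool_rot: [0.998, -0.056, 0.0, 0.0]
ft_force: [-0.7, 0.3, -0.5]
grip_width: 0.0321
grip_force: 10.0
```

```bash
python3 -c "
from h import *
move([.5191,-.3219,.0437])"
```

```text
tool d [-0.0002  0.0001  0.0012] finger-line angle deg -96.39 pos [ 0.5193 -0.3218  0.0449]
```

Call:
{"fn": "creep_tool", "kwargs": {
  "steps": {"deltas":[[0, 0, 0.0015, 0], [0, 0, 0, 0], [0, 0, 0, 0]]}
}}

```text
time: 35.9
position: [0.5194, -0.3217, 0.0434]
tool_rot: [0.998, -0.056, 0.0, 0.0]
ft_force: [-0.4, 0.8, 3.4]
grip_width: 0.0319
grip_force: 10.0
```

Call:
{"fn": "creep_tool", "kwargs": {
  "steps": {"deltas":[[0, 0, 0, 0], [0, 0, 0, 0], [0, 0, 0, 0], [0, 0, 0, 0], [0, 0, -0.02, 0], [0, 0, -0.035, 0], [0, 0, -0.035, 0], [0, 0, -0.03, 0]]},
  "finger_gap": 0.055
}}

```text
time: 36.57
position: [0.5191, -0.3217, 0.1643]
tool_rot: [0.998, -0.056, 0.0, 0.0]
ft_force: [-0.1, -0.8, -0.0]
grip_width: 0.0541
grip_force: 0.0
```

Call:
{"fn": "creep_tool", "kwargs": {
  "steps": {"deltas":[[-0.0023, -0.0244, 0, 0], [-0.0023, -0.0244, 0, 0], [-0.0023, -0.0244, 0, 0], [-0.0023, -0.0244, 0, 0], [-0.0023, -0.0244, 0, 0], [-0.0023, -0.0244, 0, 0], [-0.0023, -0.0244, 0, 0], [-0.0023, -0.0244, 0, 0], [-0.0023, -0.0244, 0, 0], [-0.0023, -0.0244, 0, 0], [-0.0023, -0.0244, 0, 0], [-0.0023, -0.0244, 0, 0], [-0.0023, -0.0244, 0, 0], [0, 0, 0.03, 0], [0, 0, 0.03, 0], [0, 0, 0, 0], [0, 0, 0, 0], [0, 0, 0, 0]]},
  "finger_gap": 0.075
}}

```text
time: 38.07
position: [0.5253, -0.0034, 0.1036]
tool_rot: [0.998, -0.056, 0.001, 0.0]
ft_force: [0.3, -0.1, 0.6]
grip_width: 0.0749
grip_force: 0.0
```

```bash
python3 -c "
from h import *
move([.5252,-.0035,.0294])"
```

```text
tool d [-0.0002  0.0001  0.0742] finger-line angle deg -96.41 pos [ 0.5253 -0.0034  0.1036]
```

Call:
{"fn": "creep_tool", "kwargs": {
  "steps": {"deltas":[[0, 0, 0.025, 0], [0, 0, 0.025, 0], [0, 0, 0.015, 0], [0, 0, 0.006, 0], [0, 0, 0.002, 0], [0, 0, 0, 0], [0, 0, 0, 0], [0, 0, 0, 0]]}
}}

```text
time: 38.73
position: [0.5257, -0.0033, 0.0311]
tool_rot: [0.998, -0.056, 0.001, 0.0]
ft_force: [-0.4, -0.2, -0.5]
grip_width: 0.075
grip_force: 0.0
```

Call:
{"fn": "creep_tool", "kwargs": {
  "steps": {"deltas":[[0, 0, 0, 0], [0, 0, 0, 0], [0, 0, 0, 0], [0, 0, 0, 0], [0, 0, 0, 0], [0, 0, 0, 0], [0, 0, 0, 0], [0, 0, 0, 0]]},
  "finger_gap": 0.04,
  "force": 35
}}

```text
time: 39.4
position: [0.5247, -0.0031, 0.03]
tool_rot: [0.998, -0.056, 0.0, 0.0]
ft_force: [0.2, 0.8, 3.4]
grip_width: 0.0518
grip_force: 35.0
```

Call:
{"fn": "creep_tool", "kwargs": {
  "steps": {"deltas":[[0, 0, -0.01, 0], [0, 0, -0.03, 0], [0, 0, -0.03, 0], [0, 0, -0.02, 0], [-0.0037, 0.0239, 0, 0], [-0.0037, 0.0239, 0, 0], [-0.0037, 0.0239, 0, 0], [-0.0037, 0.0239, 0, 0], [-0.0037, 0.0239, 0, 0], [-0.0037, 0.0239, 0, 0], [-0.0037, 0.0239, 0, 0], [-0.0037, 0.0239, 0, 0], [-0.0037, 0.0239, 0, 0], [-0.0037, 0.0239, 0, 0], [-0.0037, 0.0239, 0, 0], [0, 0, 0, 0], [0, 0, 0, 0]]}
}}

```text
time: 40.82
position: [0.4541, -0.2605, 0.1194]
tool_rot: [0.998, -0.057, -0.001, -0.001]
ft_force: [0.6, 0.6, -5.6]
grip_width: 0.0518
grip_force: 35.0
```

Call:
{"fn": "creep_tool", "kwargs": {
  "steps": {"deltas":[[0, 0, 0.03, 0], [0, 0, 0.03, 0], [0, 0, 0.018, 0], [0, 0, 0.004, 0], [0, 0, 0, 0], [0, 0, 0, 0], [0, 0, 0, 0], [0, 0, 0, 0]]}
}}

```text
time: 41.48
position: [0.4559, -0.2602, 0.0392]
tool_rot: [0.998, -0.055, 0.001, 0.001]
ft_force: [0.1, 0.0, -5.4]
grip_width: 0.0516
grip_force: 35.0
```

```bash
python3 -c "
from h import *
move([.4547,-.2597,.033])"
```

```text
tool d [-0.0012 -0.0004  0.0062] finger-line angle deg -96.36 pos [ 0.4559 -0.2602  0.0392]
```

Call:
{"fn": "creep_tool", "kwargs": {
  "steps": {"deltas":[[0, 0, 0.003, 0], [0, 0, 0.001, 0], [0, 0, 0, 0], [0, 0, 0, 0], [0, 0, 0, 0]]}
}}

```text
time: 41.9
position: [0.455, -0.2598, 0.0339]
tool_rot: [0.998, -0.056, 0.0, 0.0]
ft_force: [-0.1, -0.7, -6.4]
grip_width: 0.0514
grip_force: 35.0
```

```bash
python3 -c "
from h import *
move([.4547,-.2597,.033])"
```

```text
tool d [-0.0003 -0.0001  0.0009] finger-line angle deg -96.39 pos [ 0.455  -0.2598  0.0339]
```

Call:
{"fn": "creep_tool", "kwargs": {
  "steps": {"deltas":[[0, 0, 0.0012, 0], [0, 0, 0, 0], [0, 0, 0, 0], [0, 0, 0, 0]]}
}}

```text
time: 42.23
position: [0.4551, -0.2599, 0.033]
tool_rot: [0.998, -0.056, 0.0, 0.0]
ft_force: [-1.0, -0.3, 0.9]
grip_width: 0.0518
grip_force: 35.0
```

Call:
{"fn": "creep_tool", "kwargs": {
  "steps": {"deltas":[[0, 0, 0, 0], [0, 0, 0, 0], [0, 0, 0, 0], [0, 0, 0, 0], [0, 0, 0, 0], [0, 0, -0.02, 0], [0, 0, -0.035, 0], [0, 0, -0.035, 0], [0, 0, -0.035, 0], [0, 0, -0.02, 0]]},
  "finger_gap": 0.08
}}

```text
time: 43.07
position: [0.4561, -0.2607, 0.1812]
tool_rot: [0.998, -0.056, 0.002, 0.002]
ft_force: [0.8, -0.7, 0.0]
grip_width: 0.0797
grip_force: 0.0
```

Call:
{"fn": "creep_tool", "kwargs": {
  "steps": {"deltas":[[0.0114, -0.0241, 0, 0], [0.0114, -0.0241, 0, 0], [0.0114, -0.0241, 0, 0], [0.0114, -0.0241, 0, 0], [0.0114, -0.0241, 0, 0], [0.0114, -0.0241, 0, 0], [0.0114, -0.0241, 0, 0], [0.0114, -0.0241, 0, 0], [0.0114, -0.0241, 0, 0], [0.0114, -0.0241, 0, 0], [0.0114, -0.0241, 0, 0], [0, 0, 0, 0], [0, 0, 0, 0], [0, 0, 0, 0]]},
  "finger_gap": 0.082
}}

```text
time: 44.23
position: [0.6084, -0.0104, 0.1773]
tool_rot: [0.998, -0.055, -0.001, 0.0]
ft_force: [-0.2, -0.2, -0.5]
grip_width: 0.082
grip_force: 0.0
```

```bash
python3 -c "
from h import *
move([.6088,-.0105,.0794])"
```

```text
tool d [ 0.0005 -0.      0.0979] finger-line angle deg -96.36 pos [ 0.6084 -0.0104  0.1773]
```

Call:
{"fn": "creep_tool", "kwargs": {
  "steps": {"deltas":[[0, 0, 0.03, 0], [0, 0, 0.03, 0], [0, 0, 0.02, 0], [0, 0, 0.012, 0], [0, 0, 0.004, 0], [0, 0, 0.001, 0], [0, 0, 0, 0], [0, 0, 0, 0], [0, 0, 0, 0]]}
}}

```text
time: 44.98
position: [0.6101, -0.0105, 0.0821]
tool_rot: [0.998, -0.056, 0.001, 0.0]
ft_force: [0.6, 0.3, 0.1]
grip_width: 0.0818
grip_force: 0.0
```

Call:
{"fn": "creep_tool", "kwargs": {
  "steps": {"deltas":[[0, 0, 0, 0], [0, 0, 0, 0], [0, 0, 0, 0], [0, 0, 0, 0], [0, 0, 0, 0], [0, 0, 0, 0], [0, 0, 0, 0], [0, 0, 0, 0]]},
  "finger_gap": 0.05,
  "force": 20
}}

```text
time: 45.65
position: [0.6092, -0.0098, 0.0809]
tool_rot: [0.998, -0.056, 0.0, -0.0]
ft_force: [0.1, 3.0, 2.7]
grip_width: 0.0585
grip_force: 20.0
```

Call:
{"fn": "creep_tool", "kwargs": {
  "steps": {"deltas":[[0, 0, -0.01, 0], [0, 0, -0.02, 0], [0, 0, -0.03, 0], [0, 0, -0.03, 0], [0, 0, -0.025, 0], [-0.0046, 0.0211, 0, 0], [-0.0046, 0.0211, 0, 0], [-0.0046, 0.0211, 0, 0], [-0.0046, 0.0211, 0, 0], [-0.0046, 0.0211, 0, 0], [-0.0046, 0.0211, 0, 0], [-0.0046, 0.0211, 0, 0], [-0.0046, 0.0211, 0, 0], [-0.0046, 0.0211, 0, 0], [-0.0046, 0.0211, 0, 0], [0, 0, 0, 0], [0, 0, 0, 0]]}
}}

```text
time: 47.07
position: [0.5387, -0.216, 0.1952]
tool_rot: [0.998, -0.057, -0.001, -0.0]
ft_force: [0.4, 0.3, -3.2]
grip_width: 0.0589
grip_force: 19.9
```

Call:
{"fn": "creep_tool", "kwargs": {
  "steps": {"deltas":[[0, 0, 0.03, 0], [0, 0, 0.03, 0], [0, 0, 0.03, 0], [0, 0, 0.015, 0], [0, 0, 0.003, 0], [0, 0, 0, 0], [0, 0, 0, 0], [0, 0, 0, 0], [0, 0, 0, 0]]}
}}

```text
time: 47.82
position: [0.541, -0.2153, 0.0893]
tool_rot: [0.998, -0.055, 0.001, 0.001]
ft_force: [0.3, 0.0, -3.5]
grip_width: 0.0585
grip_force: 19.9
```

```bash
python3 -c "
from h import *
move([.5398,-.2138,.084])"
```

```text
tool d [-0.0014 -0.0014  0.0053] finger-line angle deg -96.36 pos [ 0.541  -0.2153  0.0893]
```

Call:
{"fn": "creep_tool", "kwargs": {
  "steps": {"deltas":[[-0.0005, -0.0012, 0.003, 0], [0, 0, 0, 0], [0, 0, 0, 0], [0, 0, 0, 0]]}
}}

```text
time: 48.15
position: [0.5395, -0.2136, 0.0848]
tool_rot: [0.998, -0.056, 0.0, 0.0]
ft_force: [0.2, -1.1, -4.3]
grip_width: 0.0581
grip_force: 19.9
```

```bash
python3 -c "
from h import *
move([.5398,-.2138,.084])"
```

```text
tool d [0.0003 0.0002 0.0008] finger-line angle deg -96.38 pos [ 0.5395 -0.2136  0.0848]
```

Then release, lift and return to the first wrist viewpoint, to compare with the starting picture.

Call:
{"fn": "creep_tool", "kwargs": {
  "steps": {"deltas":[[0, 0, 0.0012, 0], [0, 0, 0, 0], [0, 0, 0, 0], [0, 0, 0, 0]]}
}}

```text
time: 48.48
position: [0.5398, -0.2137, 0.0838]
tool_rot: [0.998, -0.056, 0.0, 0.0]
ft_force: [-0.3, 0.5, -0.1]
grip_width: 0.0583
grip_force: 20.0
```

Call:
{"fn": "creep_tool", "kwargs": {
  "steps": {"deltas":[[0, 0, 0, 0], [0, 0, 0, 0], [0, 0, 0, 0], [0, 0, 0, 0], [0, 0, 0, 0], [0, 0, -0.02, 0], [0, 0, -0.03, 0], [0, 0, -0.035, 0], [0, 0, -0.035, 0], [0, 0, -0.035, 0], [0, 0, -0.013, 0], [0, 0, 0, 0], [0, 0, 0, 0]]},
  "finger_gap": 0.082
}}

```text
time: 49.57
position: [0.5395, -0.2136, 0.2519]
tool_rot: [0.998, -0.056, 0.001, 0.0]
ft_force: [-0.1, -0.3, -0.7]
grip_width: 0.0823
grip_force: 0.0
```

Call:
{"fn": "creep_tool", "kwargs": {
  "steps": {"deltas":[[-0.0273, 0.0153, 0, 0], [-0.0273, 0.0153, 0, 0], [-0.0273, 0.0153, 0, 0], [-0.0273, 0.0153, 0, 0], [0, 0, 0, 0], [0, 0, 0, 0], [0, 0, 0, 0], [0, 0, 0, 0]]},
  "finger_gap": 0.087
}}

```text
time: 50.23
position: [0.4247, -0.2618, 0.2505]
tool_rot: [0.998, -0.055, -0.0, -0.001]
ft_force: [0.5, 0.3, 0.3]
grip_width: 0.0867
grip_force: 0.0
```

```bash
python3 -c "
from h import *
move([.4196,-.2645,.2505])"
```

```text
tool d [-0.0048  0.0032  0.    ] finger-line angle deg -96.35 pos [ 0.4247 -0.2618  0.2505]
```

Call:
{"fn": "creep_tool", "kwargs": {
  "steps": {"deltas":[[-0.0048, 0.0032, 0, 0], [0, 0, 0, 0], [0, 0, 0, 0], [0, 0, 0, 0]]}
}}

```text
time: 50.57
position: [0.4193, -0.2647, 0.2514]
tool_rot: [0.998, -0.055, 0.0, -0.0]
ft_force: [-0.3, 0.4, -0.2]
grip_width: 0.0871
grip_force: 0.0
```

Run:
```python
from h import *
move([.4196,-.2645,.2505])
a=cv2.imread("pics/w1.png"); c=robot.camera("wrist"); b=c["img"][:,:,::-1].copy()
ga,gb=[cv2.cvtColor(i,cv2.COLOR_BGR2GRAY).astype(np.float32) for i in(a,b)]
def sh(x0,y0,x1,y1,m=8):
    A=cv2.resize(ga[y0:y1,x0:x1],None,fx=8,fy=8,interpolation=cv2.INTER_CUBIC); B=cv2.resize(gb[y0-m:y1+m,x0-m:x1+m],None,fx=8,fy=8,interpolation=cv2.INTER_CUBIC)
    r=cv2.matchTemplate(B,A,cv2.TM_CCOEFF_NORMED); _,v,_,p=cv2.minMaxLoc(r); return (p[0]/8-m,p[1]/8-m,round(v,3))
for n,bx in dict(ipa_cap=(222,52,264,95),ipa_low=(262,70,284,108),flux=(334,70,370,104),spool=(284,124,330,170),stand_back=(300,40,386,52),stand_right=(370,100,386,180),blue=(455,30,525,88)).items(): print(n,sh(*bx))
t=robot.camera("top"); s=robot.camera("side")
im=np.zeros((580,800,3),np.uint8)
z=lambda i,x0,y0,x1,y1,w,h:cv2.resize(i[y0:y1,x0:x1],(w,h),interpolation=cv2.INTER_CUBIC)
im[:290,:400]=z(a,210,30,410,175,400,290); im[:290,400:]=z(b,210,30,410,175,400,290)
im[290:,:400]=z(t["img"][:,:,::-1],180,180,300,267,400,290); im[290:,400:]=z(s["img"][:,:,::-1],200,120,440,294,400,290)
cv2.imwrite("pics/fin.png",im)
```

```text
tool d [ 0.0002 -0.0003  0.0009] finger-line angle deg -96.35 pos [ 0.4193 -0.2647  0.2514]
ipa_cap (1.0, 0.875, 0.994)
ipa_low (0.875, 0.375, 0.988)
flux (0.125, -0.375, 0.995)
spool (0.625, -0.5, 0.996)
stand_back (-0.5, -0.125, 0.995)
stand_right (-0.375, -0.625, 0.983)
blue (-0.75, -0.625, 0.998)
```

View pics/fin.png

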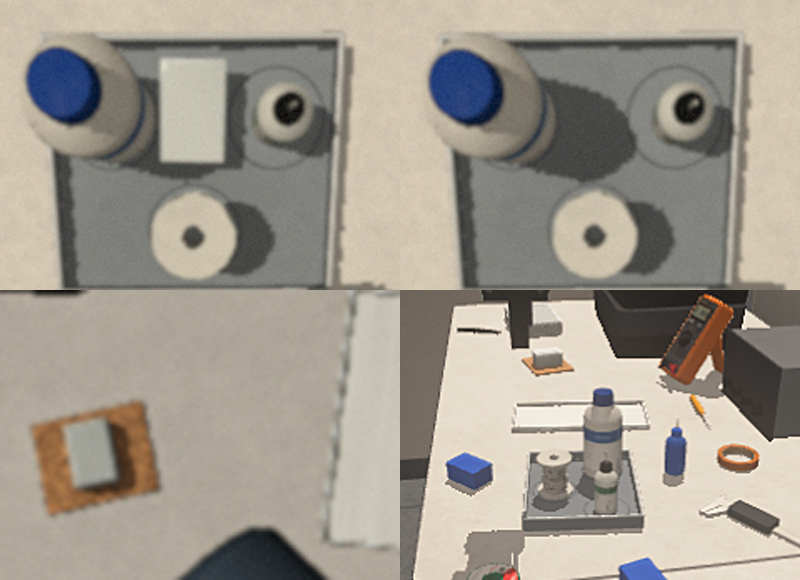

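The before and after wrist views (top row) match to within about 2 mm for all three items, measured against the stand. The fuse box sits mid-pad and the bystanders are unmoved, so I'm handing in.

```bash
python3 -c "
from rig import robot
print(robot.hand_in())"
```

```text
the job is handed in; nothing more can be done
None
```

The job is handed in at about 51 s of the 147 s allowed: the fuse box is in the middle of the cork pad, and the two bottles and the spool are back upright on the stand, each within about 2 mm of where it started.

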